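# Free and press the lever that raises the sensor chamber's steel cover

### The arm

A 6-joint arm with a two-finger parallel gripper is mounted at the origin on the work surface. World frame = base frame: x ahead of the robot, y to its left, z up, the work surface at z = 0. Lengths are in mm, angles in rad, forces in N, time in s.
With the tool pointing down it reaches from about 275 to 825 mm from the base axis. Payload 4.9 kg.
Tool frame: the origin (TCP) lies midway between the tips of the shut fingers; the grasp point (between the pads) lies 19 mm behind it; z points along the fingers, y is the line along which they close (so a half turn about z gives the same grasp; the last joint's range is limited). The gripper opens to 85 mm and grips with 20 to 120 N. Pads are 22 mm wide; open, the fingers measure 114 mm over their backs; the gripper's body (76 mm by 85 mm) begins 54 mm behind the grasp point. The pads swing forward as they close: fully open they stand 13 mm farther back than shut.
Start: joints at [1.15, 0.326, -0.193, 1.052, 0, 1.437], TCP at [155.58, 527.554, 231.281] pointing down, gripper open.
Joint ranges: [-2.65, 2.65], [-0.97, 1.79], [-1.3, 1.35], [-1.93, 2.1], [-1.47, 1.37], [-3.14, 3.14]. Speed limits (rad/s): [2.57, 2.57, 3.14, 3.14, 3.14, 3.14].

### API

Orientations are given as a unit quaternion [x, y, z, w].
In Python, from bench import arm, snapshot gives the robot as it stands.
- The arm moves only by the tool play_rows, never from a script. Its argument "rows" is a list of rows, each a list of 5 numbers: the shift along the tool's x, y, z in mm, then the turn about the tool's z in degrees, then the opening, from -1 (shut) to 1 (fully open). A call has 1 to 12 rows; each row is the pose to reach, as a shift and turn from the pose commanded when the call began, along the tool's axes at that moment; what a row does not reach only later rows make up. A row lasts 1/10 s, in which the tool goes at most 50 mm and 8.59 degrees, less where a joint would pass 70% of its speed; a pose out of reach is approached as far as the arm can. A call with a gripper value outside its range is refused whole. The fingers move at their own pace and stop on an object; "force" is the grip in N (left out, the last holds). Time passes only in rows, so rows that repeat a pose let the fingers close. It gives the time, the measured TCP pose, the force, the opening and the grip force at its end, in the units of the state.
- arm.observe(): the state, without advancing time (a new reading comes with each control period).
- snapshot(name): name is "scene" or "top" or "wrist"; returns a dict with "color" (480x640x3 uint8, red, green, blue), "intrinsics" (3x3 intrinsics, pixels), "world_from_camera" (4x4, takes a point from camera to world coordinates). Camera axes: x right, y up, looking along -z (the intrinsics and any distortion apply to the point x, -y, -z); pixel columns grow to the right and rows downward; lengths in mm; the calibration is good to about 2 mm. The wrist camera is an equidistant fisheye: a pixel r from the principal point sees the ray r / f radians off the axis. A picture is of the moment at which its call begins. There is no depth.
- arm.close_job(): hands the job in; it is judged then, once.
The state is a dict: "time": time; "qpos": joint angles; "qvel": joint speeds; "joint_torque": joint torques, N m; "ee_pos": TCP position; "eef_rot": TCP orientation; "contact_force": force on the tool from outside, world axes, zero at the start; "wrist_torque": the same for the moment, N m; "width": finger opening in mm; "finger_force": force on a finger pad.
Only numpy, scipy, OpenCV 4.12 (cv2) and the standard library are available. Lean on these libraries where they do the work, as an engineer would, in place of code of your own. Each camera call takes 0.05 s, during which the arm holds its last target. There are 200 camera calls.

### The job

Air the sensor chamber: with the fingertips push the red locking slide in by its upright tab, towards the lever, until it stops, so that its post no longer blocks the lever. Then press the blue pad on the long end of the lever all the way down onto the rubber stop, so that the short end raises the heavy steel cover, and finish while still holding the pad down. Do not touch the cover itself, do not lift the lever out of its open cradle, and leave the other things on the bench where they are.

Things in the scene. Friction and masses are not known exactly. Their poses are not given: they have to be found in the camera images.
- unit: Fixed grey chamber unit, base plate 415 x 150 x 15 mm. Origin on the table, straight below the lever's pivot. z up; +x runs to the white chamber box (x 80..185 mm, 67 mm high) and cover; the lever's long arm points to -x; the lock's push tab is on the +y side. Dark steel cradle 89 mm high, open on top, at the origin; black rubber stop at x = -150 mm, top 32 mm high. Place and yaw vary.
- lever: Loose aluminium lever resting in the cradle, bar 260 x 20 x 12 mm, 0.3 kg, origin at its pivot rod (68 mm long, along y), 75 mm above the table. -x points along the long arm (200 mm); the short arm ends in a 20 mm round nose 60 mm on the +x side, under the cover's tongue. Long arm slopes up 0.30 rad at rest, down about 0.22 rad on the rubber stop.
- pad (a point): Centre of the top face of the blue 40 x 40 x 8 mm pad on the long end of the lever, 180 mm from the pivot. About 139 mm above the table at rest, about 48 mm with the lever on the rubber stop; moves nearly straight down (sideways shift under 10 mm). With the lock in, 3 to 8 N moves it; let go, it comes up again.
- pivot (a point): The lever's pivot: middle of its rod, moves with the lever.
- cradle (a point): Where the pivot sits in the cradle: 75 mm above the unit's origin.
- cover: Hinged steel cover of the chamber, about 3 kg, 150 mm wide, 20 mm thick, 50 mm wide tongue in front, blue panel on top. Origin on its hinge line at the back (unit x = 190 mm, 78 mm high), mid-width; reaches 144 mm to its -x. Its z axis is upright when shut; the tongue rises, to a tilt of about 0.23 rad with the lever fully down.
- lock (a joint): Red locking slide, m: 0 to 0.040, starts near 0 (post under the long arm, whose pad can sink only about 10 mm). Grows as it is pushed along the unit's -y; 0.040 is its end stop, post free beside the lever on the far side. Stays where left; needs 2 to 4 N. Post 20 x 20 mm, 89 mm high, 90 mm from the pivot along the long arm.
- tab_face (a point): Centre of the outer (unit +y) face of the slide's red push tab, 65 mm above the table. The tab is an upright plate 40 mm wide (unit x), 10 mm thick (unit y), from 20 to 86 mm high, at unit x = -90 mm; this face lies at unit y = 105 mm minus the joint value. Push it towards the unit's -y.
- rack: Yellow tube rack with blue-capped tubes, 110 x 200 mm, 126 mm high, origin under its centre. Leave alone.
- vial: Glass vial with a white cap, 28 mm across, 55 mm high, origin under its centre. Stands beside the unit. Leave alone.
- cap: Blue tube cap, 36 mm across, 18 mm high, origin under its centre. Lies beside the unit. Leave alone.
- tweezers: Steel tweezers, 120 mm long, lying along their x, origin at the middle. Leave alone.
- module: Steel sensor module 60 x 40 x 36 mm, origin under its centre. Leave alone.
- flask: White plastic bottle with a blue cap, 66 mm across, 150 mm high, origin under its centre. Leave alone.

How it is judged:
By the outcome, as a careful person would: the job done as asked, in the order asked, and still so for the second after the job is handed in, while the arm keeps its last pose, push and grip.
It also fails if it takes over 42 s, if anything falls off the work surface, if the arm or the gripper's body presses on something with over 40 N, if the wrist force passes 120 N, or if a joint passes its speed limit or range.

## Working session

There is one attempt and no reset: what is moved stays moved. The work goes in short steps, Python scripts to look and compute and a tool call to move; the robot and the scene stay as the last step left them, time stands still between calls to the robot, and variables do not carry over. Pictures are saved under pics/ and viewed, at most 10 in all, crops included, and the job is handed in when it is done.

Besides the shell and the picture viewer there is one more tool, called after "Request:" as name(argument=value, ...), one argument or row to a line, values as JSON. play_rows: Moves the arm, as the interface text tells. Its arguments: {"type":"object","properties":{"rows":{"type":"array"},"force":{"type":"number"}},"required":["rows"]}

```bash
mkdir -p pics; python3 - <<'E'
from bench import arm, snapshot
import cv2,pickle,numpy as np
d={}
for n in("scene","top"):
    s=snapshot(n); d[n]=s; cv2.imwrite(f"pics/{n}.png",s["color"][:,:,::-1])
    print(n,s["intrinsics"],np.round(s["world_from_camera"],3))
pickle.dump(d,open("s.pkl","wb"))
o=arm.observe();print(o["time"],o["ee_pos"],o["eef_rot"],o["contact_force"])
E
```

```text
scene [[501.17733384   0.         318.41569222]
 [  0.         501.17733384 237.82498923]
 [  0.           0.           1.        ]] [[ 2.500000e-01 -7.960000e-01  5.510000e-01  1.206396e+03]
 [ 9.680000e-01  2.020000e-01 -1.470000e-01 -1.707200e+02]
 [ 5.000000e-03  5.700000e-01  8.220000e-01  1.047223e+03]
 [ 0.000000e+00  0.000000e+00  0.000000e+00  1.000000e+00]]
top [[464.48326302   0.         326.03387115]
 [  0.         464.48326302 238.65339472]
 [  0.           0.           1.        ]] [[ 2.100000e-02  9.850000e-01 -1.690000e-01  3.156770e+02]
 [-1.000000e+00  1.900000e-02 -1.600000e-02 -2.870600e+01]
 [-1.200000e-02  1.690000e-01  9.860000e-01  1.523395e+03]
 [ 0.000000e+00  0.000000e+00  0.000000e+00  1.000000e+00]]
0.1 [155.36261801 527.07383801 230.58706833] [ 1.42895355e-01  9.89737510e-01 -7.31176634e-04 -2.11176542e-04] [-0.03952341  0.04565476  0.15642304]
```

View pics/top.png

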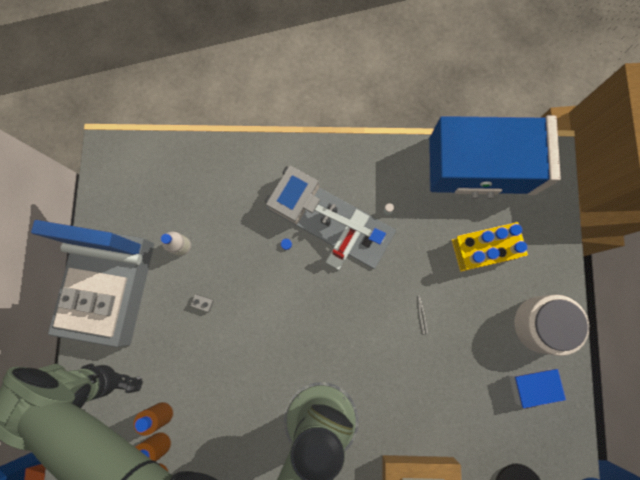

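View pics/scene.png

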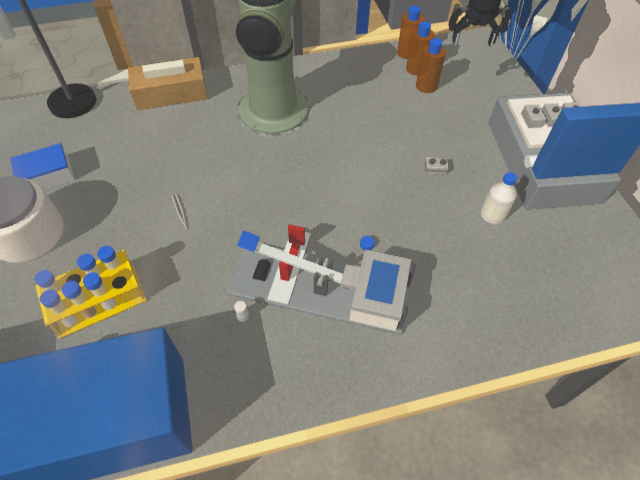

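The top view shows the unit at about (330,218), with the lever pad at (378,236), the tab near (340,258) and the cover at (292,193). In the scene view the pad is at (249,241) and the tab at (296,237). I'll enlarge both.

```bash
python3 - <<'E'
import cv2
t=cv2.imread("pics/top.png")[155:280,255:405]; s=cv2.imread("pics/scene.png")[215:340,220:420]
cv2.imwrite("pics/tc.png",cv2.resize(t,None,fx=4.8,fy=4.8,interpolation=cv2.INTER_CUBIC))
cv2.imwrite("pics/sc.png",cv2.resize(s,None,fx=4,fy=4,interpolation=cv2.INTER_CUBIC))
E
```

```text
(no output)
```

View pics/tc.png

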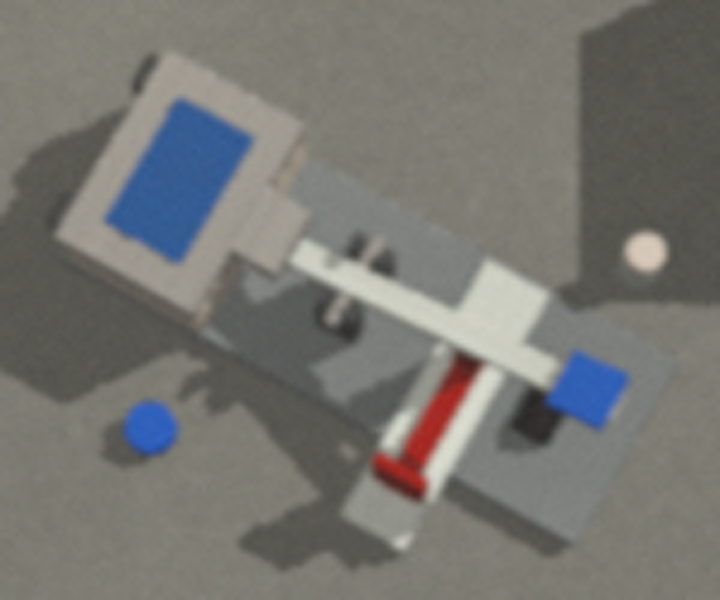

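View pics/sc.png

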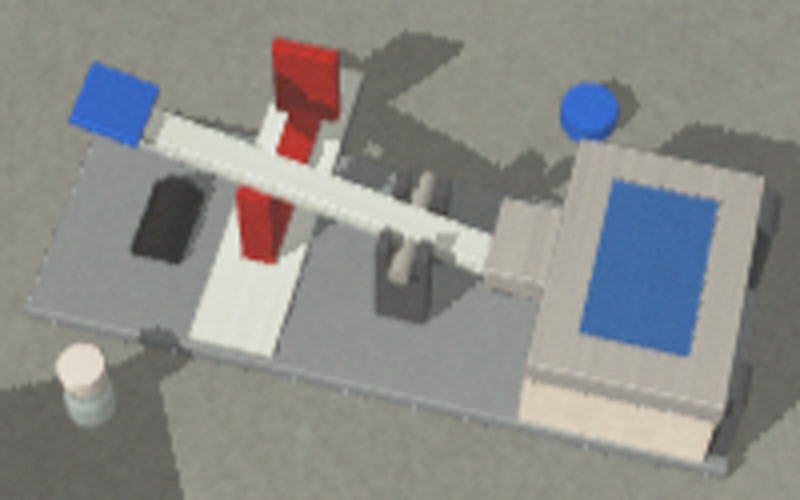

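The top crop shows the pad at (588,390), the tab's top at (402,473) and the rod's middle at (354,280). In the scene crop they are at (115,104), (307,45) and (413,227). I'll fit the unit pose to these.

```bash
cat > fit.py <<'E'
import numpy as np,pickle
from scipy.optimize import least_squares
d=pickle.load(open("s.pkl","rb"))
def proj(n,P):
    s=d[n];M=np.linalg.inv(s["world_from_camera"]);p=M[:3,:3]@P+M[:3,3];q=s["intrinsics"]@(p*[1,-1,-1]);return q[:2]/q[2]
T=lambda u,v:("top",255+u/4.8,155+v/4.8); S=lambda u,v:("scene",220+u/4,215+v/4)
obs=[(T(588,390),(-168,0,139)),(T(402,473),(-90,100,86)),(T(354,280),(0,0,82)),
(S(115,104),(-168,0,139)),(S(307,45),(-90,100,86)),(S(413,227),(0,0,82))]
def W(p,q): c,s=np.cos(p[2]),np.sin(p[2]);return np.array([p[0]+c*q[0]-s*q[1],p[1]+s*q[0]+c*q[1],q[2]])
f=lambda p:np.concatenate([proj(o[0],W(p,q))-o[1:] for o,q in obs])
r=least_squares(f,[500,-50,1.05],x_scale=[10,10,.1])
if __name__=="__main__":
    p=r.x;print(p,np.degrees(p[2]));print(r.fun.reshape(-1,2).round(1))
    print("tab",W(p,(-90,105,65)),"pad",W(p,(-168,0,139)),"paddown",W(p,(-175,0,48)))
E
python3 fit.py; python3 - <<'E'
from bench import arm
from scipy.spatial.transform import Rotation as R
o=arm.observe();print(R.from_quat(o["eef_rot"]).as_matrix().round(3))
E
```

```text
[647.82450092 -12.45561049   1.06522798] 61.03306746297156
[[-0.9 -1.1]
 [-1.2 -0.4]
 [-0.1 -1.1]
 [-0.3 -0.5]
 [-0.8  0.1]
 [-1.  -1.2]]
tab [512.37263901 -40.34455281  65.        ] pad [ 566.46130041 -159.43870341  139.        ] paddown [ 563.07116706 -165.56299894   48.        ]
[[-0.959  0.283 -0.001]
 [ 0.283  0.959 -0.001]
 [ 0.    -0.002 -1.   ]]
```

Request:
play_rows(
  rows=[
    [-39,-36,0,1,-1],
    [-78,-72,0,2,-1],
    [-117,-108,0,3,-1],
    [-156,-145,0,4,-1],
    [-195,-181,0,5,-1],
    [-234,-217,0,6.5,-1],
    [-273,-253,0,8,-1],
    [-312,-290,0,9,-1],
    [-351,-326,0,10,-1],
    [-390,-362,0,11,-1],
    [-429,-399,0,12,-1],
    [-468,-435,0,12.6,-1],
  ],
  force=30,
)

```text
time: 1.3
ee_pos: [462.0, 9.4, 231.2]
eef_rot: [0.251, 0.968, 0.0, -0.0]
contact_force: [0.7, 0.6, -0.2]
width: 0.2
finger_force: 0.0
```

Request:
play_rows(
  rows=[
    [0,0,0,0,-1],
    [0,0,0,0,-1],
    [0,0,0,0,-1],
  ],
)

```text
time: 1.6
ee_pos: [460.6, 12.2, 230.9]
eef_rot: [0.25, 0.968, 0.0, -0.001]
contact_force: [-0.4, -0.1, -0.8]
width: -0.0
finger_force: 0.0
```

```bash
cat > st.py <<'E'
from bench import arm
from fit import r,W
import numpy as np
from scipy.spatial.transform import Rotation as R
o=arm.observe();m=R.from_quat(o["eef_rot"]).as_matrix();p=r.x;e=np.array(o["ee_pos"])
c,s=np.cos(p[2]),np.sin(p[2]);U=np.array([[c,s,0],[-s,c,0],[0,0,1]])
print("t",o["time"],"unit pos",(U@(e-[p[0],p[1],0])).round(1),"F unit",(U@o["contact_force"]).round(1),"w",o["width"])
print("tool axes in unit (cols)\n",(U@m).round(3))
E
python3 st.py
```

```text
t 1.6 unit pos [-69.1 175.7 230.9] F unit [-0.3  0.4 -0.8] w -0.03656566212461748
tool axes in unit (cols)
 [[ 0.     1.    -0.   ]
 [ 1.    -0.     0.002]
 [ 0.002 -0.    -1.   ]]
```

Request:
play_rows(
  rows=[
    [-17,-10,20,0,-1],
    [-35,-21,50,0,-1],
    [-35,-21,90,0,-1],
    [-35,-21,130,0,-1],
    [-35,-21,165,0,-1],
    [-35,-21,180,0,-1],
    [-35,-21,180,0,-1],
    [-35,-21,180,0,-1],
  ],
)

```text
time: 2.4
ee_pos: [481.7, -22.7, 51.8]
eef_rot: [0.25, 0.968, 0.0, -0.0]
contact_force: [0.5, 0.0, 0.7]
width: 0.2
finger_force: 0.0
```

```bash
python3 st.py; python3 - <<'E'
from bench import snapshot
import cv2
s=snapshot("scene")["color"][:,:,::-1]
cv2.imwrite("pics/p2.png",cv2.resize(s[170:340,190:420],None,fx=3.4,fy=3.4,interpolation=cv2.INTER_CUBIC))
E
```

```text
t 2.4 unit pos [-89.4 140.3  51.8] F unit [ 0.2 -0.4  0.7] w 0.20178928792508896
tool axes in unit (cols)
 [[-0.001  1.    -0.   ]
 [ 1.     0.001  0.   ]
 [ 0.    -0.    -1.   ]]
```

View pics/p2.png

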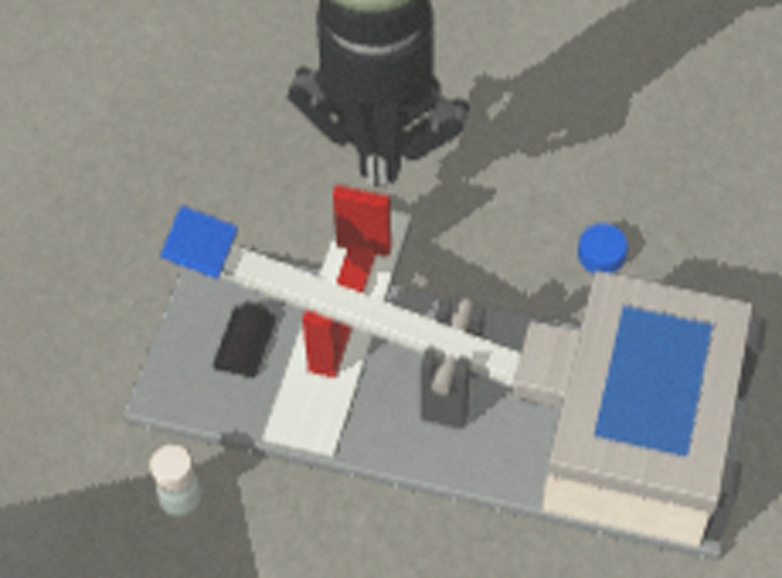

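The fingers are at (377,170), squarely behind the tab at (362,215). I'll push from here.

Request:
play_rows(
  rows=[
    [-8,0,0,0,-1],
    [-15,0,0,0,-1],
    [-20,0,0,0,-1],
    [-25,0,0,0,-1],
    [-30,0,0,0,-1],
    [-35,0,0,0,-1],
    [-40,0,0,0,-1],
    [-45,0,0,0,-1],
    [-50,0,0,0,-1],
    [-54,0,0,0,-1],
    [-56,0,0,0,-1],
    [-56,0,0,0,-1],
  ],
)

```text
time: 3.65
ee_pos: [531.4, -51.5, 51.3]
eef_rot: [0.251, 0.968, -0.0, 0.0]
contact_force: [-0.2, 0.3, 0.5]
width: -0.1
finger_force: 0.3
```

```bash
python3 st.py
```

```text
t 3.65 unit pos [-90.5  82.9  51.3] F unit [0.2 0.3 0.5] w -0.06184174604541395
tool axes in unit (cols)
 [[ 0.001  1.    -0.   ]
 [ 1.    -0.001 -0.001]
 [-0.001 -0.    -1.   ]]
```

Request:
play_rows(
  rows=[
    [-2,0,0,0,-1],
    [-4,0,0,0,-1],
    [-6,0,0,0,-1],
    [-8,0,0,0,-1],
  ],
)

```text
time: 4.05
ee_pos: [535.8, -53.9, 51.0]
eef_rot: [0.25, 0.968, 0.001, -0.002]
contact_force: [-10.1, 6.3, 8.3]
width: -0.1
finger_force: 5.8
```

```bash
python3 st.py
```

```text
t 4.05 unit pos [-90.5  78.   51. ] F unit [ 0.6 11.8  8.3] w -0.14499444488740032
tool axes in unit (cols)
 [[ 0.001  1.     0.   ]
 [ 1.    -0.001  0.005]
 [ 0.005  0.    -1.   ]]
```

Request:
play_rows(
  rows=[
    [-2,0,0,0,-1],
    [-4,0,0,0,-1],
    [-4,0,0,0,-1],
  ],
)

```text
time: 4.35
ee_pos: [535.6, -53.8, 50.4]
eef_rot: [0.25, 0.968, 0.002, -0.006]
contact_force: [-14.6, 8.7, 11.6]
width: 0.2
finger_force: 8.6
```

```bash
python3 st.py; python3 - <<'E'
from bench import snapshot
import cv2
s=snapshot("scene")["color"][:,:,::-1]
cv2.imwrite("pics/p3.png",cv2.resize(s[170:340,190:420],None,fx=3.4,fy=3.4,interpolation=cv2.INTER_CUBIC))
E
```

```text
t 4.35 unit pos [-90.5  78.1  50.4] F unit [ 0.6 17.  11.6] w 0.15969383422187736
tool axes in unit (cols)
 [[-0.     1.     0.   ]
 [ 1.     0.     0.012]
 [ 0.012  0.    -1.   ]]
```

View pics/p3.png

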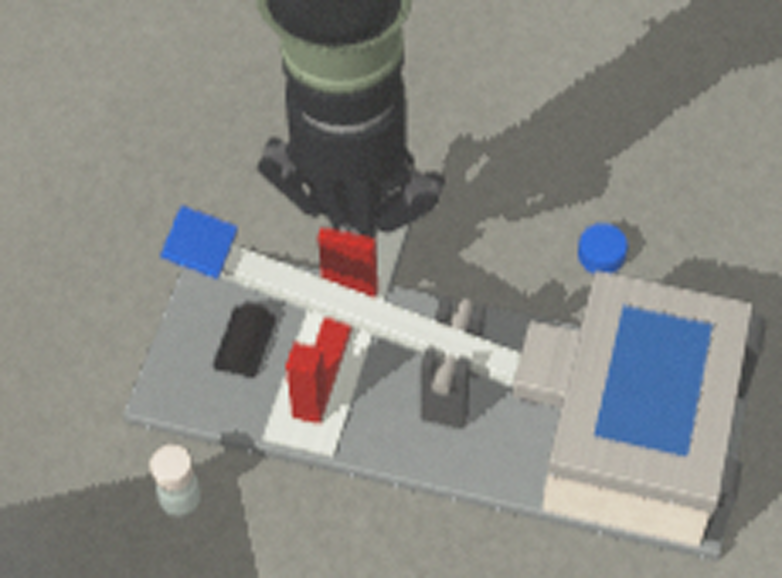

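The tab is against its stop and the post, at (307,385), is clear of the lever. I'll back off, rise and move over the pad.

Request:
play_rows(
  rows=[
    [15,0,0,0,-1],
    [38,0,0,0,-1],
    [38,0,-35,0,-1],
    [38,0,-80,0,-1],
    [38,0,-125,0,-1],
    [25,-15,-130,0,-1],
    [5,-40,-130,0,-1],
    [-20,-65,-130,0,-1],
    [-50,-80,-130,0,-1],
    [-73,-84,-130,0,-1],
    [-73,-84,-130,0,-1],
    [-73,-84,-130,0,-1],
  ],
)

```text
time: 5.6
ee_pos: [564.7, -166.4, 181.1]
eef_rot: [0.251, 0.968, -0.0, 0.0]
contact_force: [0.3, -0.4, -0.4]
width: 0.1
finger_force: 0.0
```

```bash
python3 st.py
```

```text
t 5.6 unit pos [-174.9   -1.8  181.1] F unit [-0.2 -0.5 -0.4] w 0.09087775474453078
tool axes in unit (cols)
 [[ 0.002  1.    -0.   ]
 [ 1.    -0.002 -0.   ]
 [-0.    -0.    -1.   ]]
```

Request:
play_rows(
  rows=[
    [2,0,20,0,-1],
    [2,0,34,0,-1],
    [2,0,40,0,-1],
    [2,0,46,0,-1],
    [2,0,52,0,-1],
    [2,0,60,0,-1],
    [2,0,68,0,-1],
    [2,0,76,0,-1],
    [2,0,84,0,-1],
    [2,0,92,0,-1],
    [2,0,100,0,-1],
    [2,0,100,0,-1],
  ],
)

```text
time: 6.8
ee_pos: [563.2, -166.1, 82.0]
eef_rot: [0.251, 0.968, -0.001, 0.001]
contact_force: [-1.7, -3.9, 4.8]
width: -0.0
finger_force: 2.4
```

```bash
python3 st.py
```

```text
t 6.8 unit pos [-175.4   -0.4   82. ] F unit [-4.3 -0.4  4.8] w -0.04158493793320379
tool axes in unit (cols)
 [[ 0.002  1.    -0.002]
 [ 1.    -0.002 -0.003]
 [-0.003 -0.002 -1.   ]]
```

Request:
play_rows(
  rows=[
    [0,-1,6,0,-1],
    [0,-2,12,0,-1],
    [0,-3,18,0,-1],
    [0,-3,24,0,-1],
    [0,-3,29,0,-1],
    [0,-3,32,0,-1],
    [0,-3,34,0,-1],
    [0,-3,34,0,-1],
  ],
)

```text
time: 7.6
ee_pos: [563.2, -166.5, 48.8]
eef_rot: [0.25, 0.968, 0.001, 0.002]
contact_force: [0.9, 2.2, 5.6]
width: 0.3
finger_force: 2.3
```

```bash
python3 st.py
```

```text
t 7.6 unit pos [-175.7   -0.5   48.8] F unit [2.4 0.2 5.6] w 0.2701717202727606
tool axes in unit (cols)
 [[-0.     1.     0.003]
 [ 1.     0.    -0.003]
 [-0.003  0.003 -1.   ]]
```

Request:
play_rows(
  rows=[
    [0,1,2,0,-1],
    [0,1,4,0,-1],
    [0,1,5,0,-1],
    [0,1,6,0,-1],
    [0,1,6,0,-1],
  ],
)

```text
time: 8.1
ee_pos: [563.8, -166.2, 47.2]
eef_rot: [0.25, 0.968, 0.0, 0.003]
contact_force: [-10.4, 5.3, 37.6]
width: 0.3
finger_force: 18.2
```

```bash
python3 st.py; python3 - <<'E'
from bench import snapshot
import cv2
s=snapshot("scene")["color"][:,:,::-1]
cv2.imwrite("pics/p4.png",cv2.resize(s[170:340,190:420],None,fx=3.4,fy=3.4,interpolation=cv2.INTER_CUBIC))
E
```

```text
t 8.1 unit pos [-175.2   -1.    47.2] F unit [-0.4 11.7 37.6] w 0.285263408900494
tool axes in unit (cols)
 [[ 0.     1.     0.002]
 [ 1.     0.    -0.005]
 [-0.005  0.002 -1.   ]]
```

View pics/p4.png

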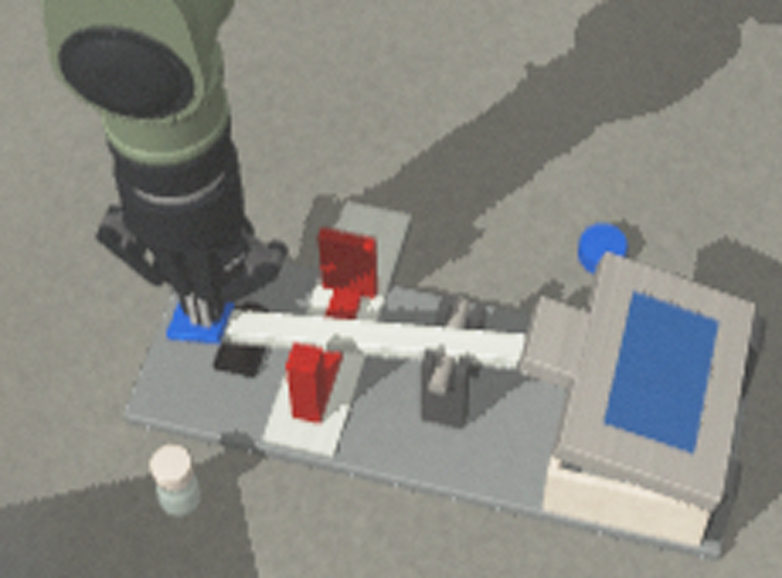

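The pad is down at (200,320), the cover is raised and the rod sits in the cradle at (450,345). I'll ease the push slightly, then check that it holds.

Request:
play_rows(
  rows=[
    [0,0,-1,0,-1],
    [0,0,-2,0,-1],
    [0,0,-2,0,-1],
    [0,0,-2,0,-1],
    [0,0,-2,0,-1],
  ],
)

```text
time: 8.65
ee_pos: [563.7, -166.3, 47.5]
eef_rot: [0.25, 0.968, 0.0, 0.002]
contact_force: [-4.8, 2.7, 25.2]
width: 0.1
finger_force: 11.9
```

```bash
python3 st.py
```

```text
t 8.65 unit pos [-175.3   -0.8   47.5] F unit [ 0.   5.6 25.2] w 0.06547851295972891
tool axes in unit (cols)
 [[ 0.     1.     0.002]
 [ 1.    -0.    -0.004]
 [-0.004  0.002 -1.   ]]
```

```bash
python3 -c "
from bench import arm
print(arm.close_job())"
```

```text
the job is handed in; nothing more can be done
None
```

I pushed the red slide in to its end stop, then pressed the blue pad down onto the rubber stop. The cover is raised and the arm is still holding the pad down with about 25 N; I handed the job in at about 8.7 s.

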